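# Pack a bath bomb and snap the canister shut

## Task

Take the orange bath bomb from the drying tray and lower it gently to the bottom of the glass canister, without dropping it or banging it down. Then fit the snap lid, push it straight down by its wooden grip until it clicks home past the catches, and carry on pressing so that the orange seal stays well squeezed (more than half way down), without slamming the jar; finish like that, with the gripper still on the lid and pressing. Leave the other bath bombs, the bottle and the little mould where they are.

Things in the scene. Friction and masses are not known exactly. Their poses are not given: they have to be found in the camera images.
- bomb_orange: Orange bath bomb, a hard dry ball 50 mm in diameter with a slight seam round it, about 0.09 kg; origin at its centre. Its axes mean nothing. Starts in one of the tray's three nests, its centre 31 mm above the table. This is the one to pack
- bomb_blue: Pale blue bath bomb, a hard dry ball 50 mm in diameter with a slight seam round it, about 0.09 kg; origin at its centre. Its axes mean nothing. Bystander in another nest
- bomb_lilac: Lilac bath bomb, a hard dry ball 50 mm in diameter with a slight seam round it, about 0.09 kg; origin at its centre. Its axes mean nothing. Bystander in another nest
- tray: Fixed cardboard drying tray 320 x 140 mm (its x, y), walls 18 mm high; origin at the middle of its underside, z up. Three cork ring nests (44 mm wide, tops 14 mm above the table) stand in a row along its x at -100, 0 and +100 mm
- jar: Fixed round glass canister, open on top, in a steel foot; origin at the centre of its underside on the table, z up. Inner floor 7 mm up, bore 139 mm wide, outside 146 mm. Its top 14 mm is a steel collar 156 mm wide; in it, 5 mm below its top edge, four brass ball catches on springs stick 5 mm into the bore (at 45, 135, 225, 315 degrees in the jar's frame)
- jar_mouth (a point): Centre of the jar's mouth, level with the collar's upper edge, 78 mm above the table, z up. The soft orange seal on the collar stands 4 mm higher (82 mm) when nothing squeezes it
- seal (a joint): How far the orange seal ring on the jar's rim is squeezed down, in m: 0 free, 0.004 fully squeezed (hard stop). It behaves as a spring of 4000 N/m (16 N at the stop); the lid's own weight squeezes it about 0.0006
- lid: Loose round snap lid, 0.2 to 0.3 kg, upright on the table on its plug; origin at the centre of the plug's underside, z up, x along the grip bar. White plug: 122 mm wide below, widening over 6 mm to a 134 mm band (6 to 7 mm up), then a 127 mm neck. Pale bamboo flange 152 mm wide, 19.5 to 24.5 mm up. On it a central dark wooden grip bar 44 mm long (x), 24 wide (y), 30 high, top at 54.5 mm
- lid_knob (a point): Centre of the top face of the lid's grip bar (54.5 mm above the lid's origin); same axes as the lid
- lid_flange (a point): Centre of the flange's underside, 19.5 mm above the lid's origin. By its height over jar_mouth going in: at 14 mm the plug meets the catches; the push needed rises to 9 to 13 N at 11 mm as its band spreads them; from 9 mm it drops (the click) and the catches draw the lid down by up to 15 N; at 4 mm the flange meets the seal, and more pushing squeezes the seal
- bottle: Bystander: loose amber bottle 66 mm wide, 140 mm tall, black cap; origin at the centre of its underside
- mould: Bystander: loose small steel half-mould (bowl) 64 mm wide, 28 mm high; origin at the centre of its underside

How it is judged (in metres and radians):
On the way, in this order (a step that is already met when the one before it is completed fails the run):
1. the orange bath bomb lies on the canister's floor and the gripper has let go of it (horizontal distance between bomb_orange and jar below 0.045 m and z of bomb_orange in the frame of jar below 0.036 m and linear speed of bomb_orange below 0.1 m/s and contact force between the fingers and bomb_orange below 0.1 N), for 0.2 s.
2. the lid has clicked past the catches, level and centred in the mouth (z of lid_flange in the frame of jar_mouth below 0.0048 m and horizontal distance between lid_flange and jar_mouth below 0.004 m and angle between lid's own z axis and vertical below 0.05 rad), for 0.2 s.
At the end, for the whole second after the job is handed in: Orange bomb on the jar floor (centre within 45 mm of the axis, under 36 mm up); lid past the catches (flange under 4.8 mm above the collar, within 4 mm of centre, tilt under 0.05 rad); gripper touches the lid with over 3 N and keeps the seal squeezed over 2 mm (all of step 2 and horizontal distance between bomb_orange and jar below 0.045 m and z of bomb_orange in the frame of jar below 0.036 m and value of joint seal above 0.002 m and contact force between the fingers and lid above 3 N and contact force between the arm and bomb_orange below 0.1 N); the arm keeps its last pose, push and grip.
It fails at once if the orange bath bomb is dropped (falls free faster than 0.5 m/s) (linear speed of bomb_orange above 0.5 m/s and contact force between the fingers and bomb_orange below 0.05 N).
It fails at once if the orange bath bomb is banged or pressed against the jar with more than 20 N (contact force between bomb_orange and jar above 20 N).
It fails at once if the lid is slammed or forced onto the jar with more than 80 N (contact force between lid and jar above 80 N).
It fails at once if another bath bomb, the bottle or the half-mould is moved more than 30 mm (distance of any of bomb_blue, bomb_lilac, bottle, mould from where it was at the start of the episode above 0.03 m).
It also fails if it takes over 64 s, if anything falls off the work surface, if the arm or the gripper's body presses on something with over 40 N, if the wrist force passes 120 N, or if a joint passes its speed limit or range.

## Robot

A 7-joint arm with a two-finger parallel gripper is mounted at the origin on the work surface. World frame = base frame: x ahead of the robot, y to its left, z up, the work surface at z = 0. Lengths are in mm, angles in rad, forces in N, time in s.
With the tool pointing down it reaches from about 400 to 850 mm from the base axis. Payload 10.4 kg.
Tool frame: the origin (TCP) lies midway between the tips of the shut fingers; the grasp point (between the pads) lies 19 mm behind it; x points along the fingers, z is the direction in which the jaws open and shut, and the axes are right-handed (so a half turn about x gives the same grasp; the last joint's range is limited). The gripper opens to 85 mm and grips with 20 to 120 N. Pads are 22 mm wide; open, the fingers measure 114 mm over their backs; the gripper's body (76 mm by 85 mm) begins 54 mm behind the grasp point. The pads swing forward as they close: fully open they stand 13 mm farther back than shut.
Start: joints at [-0.023, 0.332, -0.065, 1.46, 0.022, 1.35, -0.088], TCP at [625.021, 0.018, 231.338] pointing down, gripper open.
Joint ranges: [-2.6, 2.6], [-0.5, 2.12], [-1.47, 1.34], [0.16, 2.42], [-1.27, 4.41], [0.06, 2.06], [-2.6, 2.6]. Speed limits (rad/s): [2.22, 2.22, 2.79, 2.79, 3.14, 3.14, 3.14].

## Interface

Orientations are given as a unit quaternion [x, y, z, w].
In Python, from cell import monitor, vision, robot gives the robot as it stands. The module is installed in compiled form; this text tells all that it offers.
- The arm moves only by the tool play_rows, never from a script. Its argument "moves" is text: rows parted by semicolons, each of 7 numbers parted by spaces: the shift along the tool's x, y, z in cm, then the turn, a rotation vector about the tool's x, y, z in rad, then the finger opening in cm, from 0 to 8.54. A call has 1 to 12 rows; each row is the pose to reach, as a shift and turn from the pose commanded when the call began, along the tool's axes at that moment; what a row does not reach only later rows make up. A row lasts 1/12 s, in which the tool goes at most 41.7 mm and 7.16 degrees, less where a joint would pass 70% of its speed; a pose out of reach is approached as far as the arm can. A call with a gripper value outside its range is refused whole. The fingers move at their own pace and stop on an object; "squeeze" is the grip in N (left out, the last holds). Time passes only in rows, so rows that repeat a pose let the fingers close. It gives the time, the measured TCP pose, the force and the opening at its end, in the units of the state.
- monitor.observe(): the state, without advancing time (a new reading comes with each control period).
- vision.snapshot(name): name is "scene" or "side" or "wrist"; returns a dict with "image" (480x640x3 uint8, red, green, blue), "fx", "fy", "cx", "cy" (pixels), "k1" (the pictures are not rectified: a ray, as slopes to the right and down, at radius r is drawn at 1 + k1 r^2 times it, then the intrinsics apply), "extrinsics" (4x4, takes a point from world to camera coordinates); the wrist camera has in their place "mount" (4x4, takes a point from camera to tool coordinates, whose origin is the TCP and whose axes are the tool frame's). Camera axes: x right, y down, z forward; pixel columns grow to the right and rows downward; lengths in mm; the calibration is good to about 2 mm. A picture is of the moment at which its call begins: read the wrist's pose just before it. There is no depth.
- robot.finish_job(): hands the job in, once; it reports no verdict.
The state is a dict: "t": time; "joints": joint angles; "qvel": joint speeds; "effort": joint torques, N m; "position": TCP position; "orientation": TCP orientation; "wrist_force": force on the tool from outside, world axes, zero at the start; "torque": the same for the moment, N m; "width": opening from 0.0 (shut) to 1.0 (fully open).
Only numpy, scipy, OpenCV 4.12 (cv2) and the standard library are available. Lean on these libraries where they do the work, as an engineer would, in place of code of your own. Each camera call takes 0.05 s, during which the arm holds its last target. There are 200 camera calls.

## Working session

There is one attempt and no reset: what is moved stays moved. The work goes in short steps, Python scripts to look and compute and a tool call to move; the robot and the scene stay as the last step left them, time stands still between calls to the robot, and variables do not carry over. Pictures are saved under pics/ and viewed, about 8 in all and at most 12, crops included, and the job is handed in when it is done.

Besides the shell and the picture viewer there is one more tool, called after ">>>" in YAML: its name, and indented under it one key for each argument. play_rows: Moves the arm, as the interface text tells. Its arguments: {"type":"object","properties":{"moves":{"type":"string"},"squeeze":{"type":"number"}},"required":["moves"]}

```bash
mkdir -p pics
cat > h.py <<'E'
import numpy as np, cv2
from cell import monitor, vision, robot
from scipy.spatial.transform import Rotation as R
def snap(name):
    s=monitor.observe(); d=vision.snapshot(name)
    if 'extrinsics' in d:
        E=np.array(d['extrinsics']); C=np.linalg.inv(E)
    else:
        T=np.eye(4); T[:3,:3]=R.from_quat(s['orientation']).as_matrix(); T[:3,3]=s['position']
        C=T@np.array(d['mount'])
    d['C']=C; return d
def ray(d,u,v):
    x=(u-d['cx'])/d['fx']; y=(v-d['cy'])/d['fy']; a,b=x,y
    for _ in range(20):
        k=1+d['k1']*(a*a+b*b); a,b=x/k,y/k
    w=d['C'][:3,:3]@np.array([a,b,1.]); return d['C'][:3,3], w/np.linalg.norm(w)
def onz(d,u,v,z):
    o,w=ray(d,u,v); return o+w*(z-o[2])/w[2]
def tri(rs):
    A=np.zeros((3,3)); b=np.zeros(3)
    for o,w in rs:
        P=np.eye(3)-np.outer(w,w); A+=P; b+=P@o
    p=np.linalg.solve(A,b); return p,[np.linalg.norm((np.eye(3)-np.outer(w,w))@(p-o)) for o,w in rs]
def proj(d,p):
    q=np.linalg.inv(d['C'])@np.append(p,1); a,b=q[:2]/q[2]; k=1+d['k1']*(a*a+b*b)
    return d['fx']*a*k+d['cx'], d['fy']*b*k+d['cy']
def save(d,n): cv2.imwrite('pics/'+n,d['image'][:,:,::-1])
def blobs(d,lo,hi,amin=150):
    hsv=cv2.cvtColor(d['image'],cv2.COLOR_RGB2HSV); m=cv2.inRange(hsv,lo,hi)
    n,l,st,c=cv2.connectedComponentsWithStats(m)
    return m,l,[(i,st[i].tolist(),c[i].round(1).tolist()) for i in range(1,n) if st[i,4]>=amin]
E
python3 - <<'E'
from h import *
s=monitor.observe(); print(s)
for n in ['scene','side']:
    d=snap(n); save(d,n+'1.png'); print(n,d['fx'],d['cx'],d['cy'],d['k1'],d['C'].round(2).tolist())
    for x in blobs(d,(5,110,100),(22,255,255))[2]: print(x)
d=snap('wrist'); print(np.array(d['mount']).round(3).tolist(),d['fx'],d['k1'])
E
```

```text
{'t': 0.0, 'joints': array([-0.02261686,  0.33285539, -0.064687  ,  1.46095052,  0.02157522,
        1.34989417, -0.08849358]), 'qvel': array([-0.00133061,  0.00120466,  0.00100634,  0.00051064, -0.00017841,
       -0.00350863,  0.00085079]), 'effort': array([ 4.98105128e-04, -6.25449800e+01,  4.97091911e-02, -3.91610491e+01,
        1.63588714e-02,  9.83294769e-03, -6.01235030e-06]), 'position': array([6.24621854e+02, 5.44689805e-03, 2.30521788e+02]), 'orientation': array([-2.58326931e-05,  7.07605967e-01, -6.93497388e-06,  7.06607242e-01]), 'wrist_force': array([-0.02787926,  0.88036063, -0.24427448]), 'torque': array([-0.01931426,  0.00119153, -0.04576107]), 'width': 0.9977158653023861}
scene 474.3423273254308 314.8911891743888 238.00705858298977 -0.12645173861403322 [[-0.54, 0.65, -0.54, 1120.23], [0.84, 0.42, -0.34, 359.14], [0.01, -0.64, -0.77, 847.79], [0.0, 0.0, 0.0, 1.0]]
(1, [202, 25, 47, 29, 760], [226.6, 40.2])
(2, [95, 82, 59, 33, 1431], [123.2, 98.1])
(11, [209, 165, 41, 26, 383], [226.1, 177.7])
(21, [370, 225, 104, 124, 4907], [423.9, 286.5])
side 453.6076839471755 323.51718223698396 238.52996522764937 -0.05695835554561215 [[-1.0, -0.01, 0.03, 578.49], [-0.03, 0.67, -0.74, 784.23], [-0.01, -0.74, -0.67, 759.33], [0.0, 0.0, 0.0, 1.0]]
(1, [501, 39, 35, 20, 512], [520.9, 47.6])
(8, [347, 80, 52, 24, 986], [372.6, 91.4])
(9, [469, 85, 67, 26, 911], [505.0, 97.3])
(18, [484, 114, 54, 21, 255], [506.0, 121.6])
(35, [0, 139, 226, 242, 29854], [105.7, 251.1])
(60, [320, 207, 67, 45, 451], [352.9, 228.0])
(69, [232, 237, 27, 21, 401], [244.8, 247.5])
(101, [295, 310, 167, 64, 6791], [383.2, 341.3])
(191, [0, 373, 137, 100, 5407], [69.0, 422.8])
(275, [10, 450, 49, 17, 218], [31.8, 458.7])
[[-0.0, -0.295, 0.955, -143.319], [-0.001, -0.955, -0.295, 74.18], [1.0, -0.001, 0.0, -0.501], [0.0, 0.0, 0.0, 1.0]] 358.2371907385736 -0.06933656708953934
```

View pics/scene1.png

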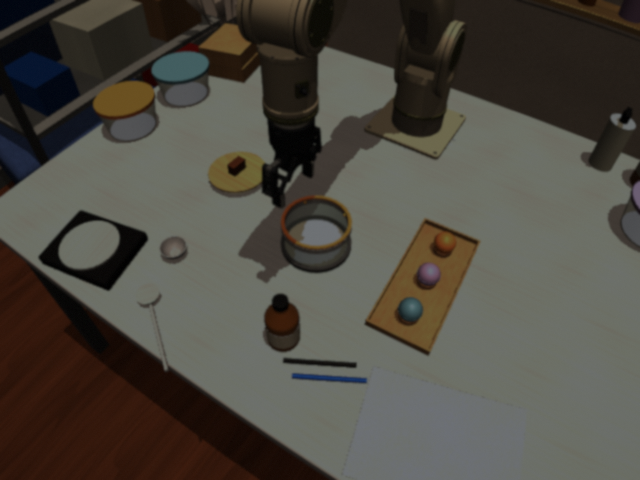

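View pics/side1.png

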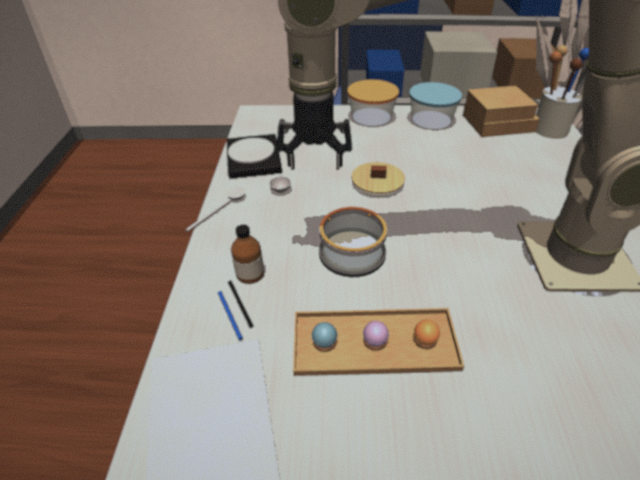

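The two views show, as (scene) / (side):
- orange bomb at (445,243) / (427,333)
- jar seal ring at about (316,222) / (353,229)
- lid on the table at (237,172) / (378,178), its dark grip at (236,166) / (378,172)

The bottle stands past the jar, away from the bombs.

```bash
cat > m.py <<'E'
from h import *
D={n:snap(n) for n in ['scene','side']}
def mask(d,lo,hi,box):
    m=blobs(d,lo,hi)[0]; k=np.zeros_like(m); x0,y0,x1,y1=box; k[y0:y1,x0:x1]=m[y0:y1,x0:x1]; return k
def big(m): return max(cv2.findContours(m,cv2.RETR_EXTERNAL,cv2.CHAIN_APPROX_NONE)[0],key=cv2.contourArea)
def ell(m): return cv2.fitEllipse(cv2.convexHull(big(m)))
B={'bomb':((3,175,60),(20,255,255),{'scene':(428,228,462,258),'side':(408,315,448,352)}),
 'seal':((4,120,60),(22,255,255),{'scene':(270,190,360,252),'side':(312,200,394,254)}),
 'flange':((12,60,60),(32,255,255),{'scene':(200,148,272,198),'side':(345,160,412,200)}),
 'grip':((0,80,0),(14,255,110),{'scene':(222,152,252,182),'side':(364,162,392,183)})}
for k,(lo,hi,bx) in B.items():
    rs=[]
    for n,d in D.items():
        m=mask(d,lo,hi,bx[n])
        try: 
            e=ell(m); c=e[0]; print(k,n,np.round(e[0],1),np.round(e[1],1),cv2.boundingRect(m))
        except Exception as ex: print(k,n,ex); continue
        rs.append(ray(d,*c)); print('   onz',onz(d,*c,{'bomb':31,'seal':82,'flange':24.5,'grip':40}[k]).round(1))
    if len(rs)==2: p,r=tri(rs); print('  tri',p.round(1),np.round(r,1))
E
python3 m.py
```

```text
bomb scene [444.8 241. ] [19.9 22.3] (433, 231, 23, 21)
   onz [398.8 248.5  31. ]
bomb side max() iterable argument is empty
seal scene [315.6 222.1] [54.  70.8] (281, 195, 70, 55)
   onz [547.6  -1.4  82. ]
seal side [352.8 228.7] [43.  66.2] (320, 208, 66, 43)
   onz [541.9   2.8  82. ]
  tri [541.7  -5.2  74.6] [0.4 0.4]
flange scene [236.9 172.2] [42.4 59.3] (208, 151, 57, 43)
   onz [ 470.3 -289.1   24.5]
flange side [377.8 177.5] [31.2 53.1] (352, 162, 53, 32)
   onz [ 463.7 -286.    24.5]
  tri [ 462.9 -296.5   16.4] [0.9 0.9]
grip scene [236.2 165.1] [13.1 18.2] (228, 157, 16, 17)
   onz [ 462.8 -295.4   40. ]
grip side [378.  172.5] [10.7 15.8] (372, 169, 14, 8)
   onz [ 463.9 -288.1   40. ]
  tri [ 462.2 -296.    36.7] [1.9 1.9]
```

>>> play_rows:
  moves: "0 2.5 -2.3 0 0 0 8.5;0 5 -4.5 0 0 0 8.5;0 7.5 -6.8 0 0 0 8.5;0 10 -9 0 0 0 8.5;0 12.5 -11.3 0 0 0 8.5;0 15 -13.5 0 0 0 8.5;0 17.5 -15.8 0 0 0 8.5;1 20 -18 0 0 0 8.5;2 22.5 -20.3 0 0 0 8.5;3 24.5 -22 0 0 0 8.5;3 24.9 -22.5 0 0 0 6.8;3 24.9 -22.5 0 0 0 6.8"

```text
t: 1.25
position: [398.4, 250.4, 201.1]
orientation: [-0.001, 0.707, 0.001, 0.707]
wrist_force: [-0.3, -0.1, 0.2]
width: 0.792
```

Run:
```python
from h import *
s=monitor.observe(); print(s['t'],s['position'],s['orientation'],s['joints'].round(2),s['width'])
d=snap('wrist'); save(d,'w1.png')
import pickle; pickle.dump(d,open('w1.pkl','wb'))
for x in blobs(d,(3,150,60),(20,255,255),300)[2]: print(x, onz(d,*x[2],31))
```

```text
1.25 [398.41795339 250.3645974  201.09119843] [-0.00144149  0.70731886  0.001244    0.70689207] [-0.34  0.03 -0.32  1.88  0.01  1.23 -0.66] 0.792137872932036
(1, [302, 194, 56, 65, 1991], [329.4, 222.7]) [401.40134611 247.92801119  31.        ]
```

View pics/w1.png

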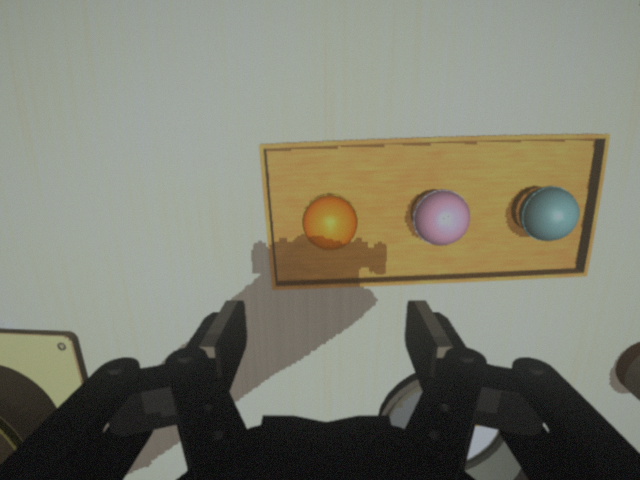

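The wrist picture shows the orange ball as a clean circle at (330,222). The lilac ball is at (441,217) and the blue one at (550,213).

Run:
```python
from h import *
import pickle; w=pickle.load(open('w1.pkl','rb'))
rs=[ray(w,330,222)]
for n,bx,c in [('scene',(425,222,470,262),(445,243)),('side',(408,312,448,355),(428,333))]:
    d=snap(n); hsv=cv2.cvtColor(d['image'],cv2.COLOR_RGB2HSV); x0,y0,x1,y1=bx
    g=hsv[y0:y1,x0:x1]; m=((g[:,:,0]<15)&(g[:,:,1]>150)).astype(np.uint8)
    cs=cv2.findContours(m,cv2.RETR_EXTERNAL,cv2.CHAIN_APPROX_NONE)[0]; k=max(cs,key=cv2.contourArea)
    (u,v),r=cv2.minEnclosingCircle(k); u+=x0;v+=y0; print(n,u,v,r, onz(d,u,v,31).round(1)); rs.append(ray(d,u,v))
for q in (rs[:2],[rs[0],rs[2]],rs): p,r=tri(q); print(p.round(1),np.round(r,1))
```

```text
scene 436.3103446960449 238.517240524292 20.0186710357666 [402.5 229.3  31. ]
side 426.5 331.5 12.349188804626465 [401.4 248.2  31. ]
[401.2 237.9  26.4] [9.3 9.3]
[401.8 248.9  32.1] [0.2 0.2]
[399.5 238.3  22. ] [ 8.3 10.6  2.8]
```

Side and wrist views agree on (401.8, 248.9, 32.1), and the given height is 31 mm. I'll go down and grasp.

>>> play_rows:
  moves: "3 0 0.2 0 0 0 6.8;6 0 0.2 0 0 0 6.8;9 0 0.2 0 0 0 6.8;12 0 0.2 0 0 0 6.8;15 0 0.2 0 0 0 6.8;17 0 0.2 0 0 0 6.8;18.5 0 0.2 0 0 0 6.8;19.2 0 0.2 0 0 0 6.8;19.2 0 0.2 0 0 0 6.8;19.2 0 0.2 0 0 0 6.8;19.2 0 0.2 0 0 0 4.4;19.2 0 0.2 0 0 0 4.4"
  squeeze: 30

```text
t: 2.4
position: [402.3, 249.3, 10.5]
orientation: [0.0, 0.707, 0.0, 0.707]
wrist_force: [-0.8, -0.5, 9.0]
width: 0.569
```

>>> play_rows:
  moves: "0 0 0 0 0 0 4.4;0 0 0 0 0 0 4.4;0 0 0 0 0 0 4.4;0 0 0 0 0 0 4.4"

```text
t: 2.73
position: [402.3, 249.3, 10.6]
orientation: [0.0, 0.707, 0.0, 0.707]
wrist_force: [-4.1, -1.7, 7.2]
width: 0.569
```

>>> play_rows:
  moves: "-0.2 0 0 0 0 0 4.2;-0.4 0 0 0 0 0 4.2;-0.7 0 0 0 0 0 4.2;-1 0 0 0 0 0 4.2;-1.2 0 0 0 0 0 4.2;-1.2 0 0 0 0 0 4.2"
  squeeze: 45

```text
t: 3.23
position: [402.4, 249.2, 21.9]
orientation: [0.0, 0.707, 0.0, 0.707]
wrist_force: [0.2, 0.6, -0.4]
width: 0.56
```

Run:
```python
from h import *
s=monitor.observe(); print(s['position'],s['wrist_force'],s['width'])
d=snap('side'); a=d['image'][270:380,350:500]; d2=snap('wrist')['image'][150:480,120:560]
o=cv2.resize(a,(600,440),interpolation=cv2.INTER_CUBIC)
cv2.imwrite('pics/g1.png',np.vstack([o,np.zeros((2,600,3),np.uint8)])[:,:,::-1])
```

```text
[402.39950122 249.21554004  21.92736715] [ 0.20687812  0.55879629 -0.41880377] 0.5598338126291702
```

View pics/g1.png

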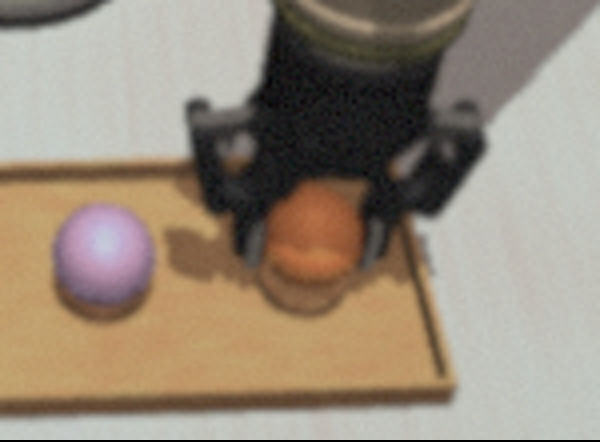

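The ball is held clear of its nest. Next I'll lift it and move to where the wrist camera can see the jar.

>>> play_rows:
  moves: "-2 0 0 0 0 0 4.2;-5 0 0 0 0 0 4.2;-8 0 0 0 0 0 4.2;-11 -1 0.5 0 0 0 4.2;-14 -3.5 1.8 0 0 0 4.2;-17 -6.5 3.2 0 0 0 4.2;-20 -9.5 4.7 0 0 0 4.2;-22 -12.8 6.3 0 0 0 4.2;-23 -16.1 7.9 0 0 0 4.2;-23 -19.4 9.5 0 0 0 4.2;-23 -22.7 11.1 0 0 0 4.2;-23 -25.5 12.5 0 0 0 4.2"

```text
t: 4.33
position: [527.7, -8.9, 251.5]
orientation: [0.0, 0.707, -0.001, 0.707]
wrist_force: [1.4, 0.9, -0.4]
width: 0.566
```

>>> play_rows:
  moves: "0 -2 1 0 0 0 4.2;0 -3.2 1.7 0 0 0 4.2;0 -3.4 1.7 0 0 0 4.2;0 -3.4 1.7 0 0 0 4.2;0 -3.4 1.7 0 0 0 4.2"

```text
t: 4.75
position: [543.7, -38.4, 251.2]
orientation: [-0.0, 0.707, 0.001, 0.707]
wrist_force: [0.7, 0.4, -1.0]
width: 0.561
```

Run:
```python
from h import *
import pickle
s=monitor.observe(); print(s['t'],s['position'],s['orientation'],s['wrist_force'],s['width'])
d=snap('wrist'); save(d,'w2.png'); pickle.dump(d,open('w2.pkl','wb'))
```

```text
4.75 [543.69008556 -38.35087895 251.17612007] [-3.92800531e-04  7.07248263e-01  8.69118953e-04  7.06964627e-01] [ 0.69425304  0.40692353 -1.04659315] 0.5607796865529783
```

View pics/w2.png

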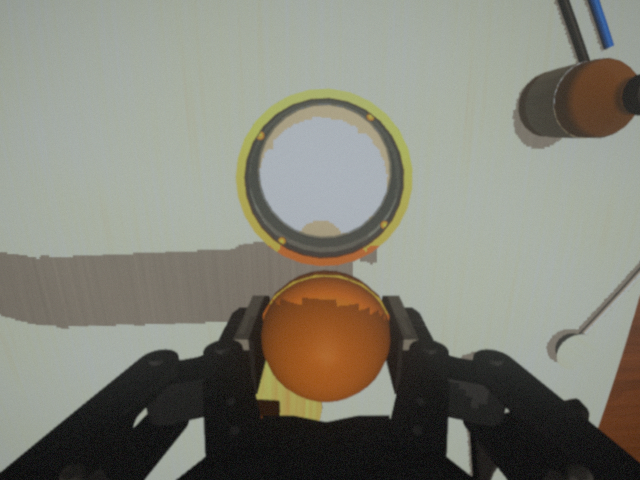

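The wrist picture shows the whole seal ring, centred near (324,176), with the four catches. The ball is still held at (326,337), and the bottle is off to the right at (590,97).

```bash
cat > jar.py <<'E'
from h import *
# fit the seal ring: keep ring pixels, cast onto plane z, fit circle
def ringfit(d,z=82,c0=(324,176),rmin=72,rmax=100):
    hsv=cv2.cvtColor(d['image'],cv2.COLOR_RGB2HSV); m=((hsv[:,:,0]<32)&(hsv[:,:,1]>90)&(hsv[:,:,2]>80)).astype(np.uint8)
    out=[];inn=[]
    for a in np.arange(0,360,3):
        t=np.radians(a); rr=np.arange(rmin,rmax,0.5)
        p=[(c0[0]+r*np.cos(t),c0[1]+r*np.sin(t)) for r in rr]
        h=[i for i,q in enumerate(p) if m[int(round(q[1])),int(round(q[0]))]]
        if len(h)>5: out.append(p[h[-1]])
    P=np.array([onz(d,*q,z)[:2] for q in out]); k=np.ones(len(P),bool)
    for _ in range(5):
        A=np.c_[2*P,np.ones(len(P))]; x=np.linalg.lstsq(A[k],(P[k]**2).sum(1),rcond=None)[0]
        r=np.sqrt(x[2]+x[0]**2+x[1]**2); e=abs(np.hypot(*(P-x[:2]).T)-r); k=e<max(1.,2*np.median(e))
    return x[:2],r,k.sum(),np.median(e)
E
python3 - <<'E'
from jar import *
import pickle; w=pickle.load(open('w2.pkl','rb'))
for z in (74,78,82,86): print(z,ringfit(w,z))
# catches
P=np.array([onz(w,u,v,73)[:2] for u,v in [(262,135),(370,118),(384,225),(282,240)]]); print(P.round(1),P.mean(0))
print('ball',[onz(w,326,337,251.2+20.5-0)[:2]])
s=snap('side');
E
```

```text
74 (array([541.71129235,  -5.97947252]), np.float64(77.93469049889045), np.int64(62), np.float64(0.3180163848526689))
78 (array([541.72877707,  -5.45895154]), np.float64(76.96216745123391), np.int64(62), np.float64(0.314047956134587))
82 (array([541.74626179,  -4.93843055]), np.float64(75.98964440357894), np.int64(63), np.float64(0.31007952741458666))
86 (array([541.76374651,  -4.41790956]), np.float64(75.01712135591723), np.int64(63), np.float64(0.3061110987009954))
[[488.1  35.5]
 [581.1  49.6]
 [597.4 -44.7]
 [502.5 -59.3]] [542.27639862  -4.73119495]
ball [array([543.39959368, -40.18625095])]
```

Jar axis at (541.8, -4.9), ring radius 76 mm as expected. I'll centre over it and lower in stages.

>>> play_rows:
  moves: "0 1.5 -0.1 0 0 0 4.2;0 3 -0.2 0 0 0 4.2;2 3.4 -0.2 0 0 0 4.2;5 3.4 -0.2 0 0 0 4.2;8 3.4 -0.2 0 0 0 4.2;11 3.4 -0.2 0 0 0 4.2;14 3.4 -0.2 0 0 0 4.2;16 3.4 -0.2 0 0 0 4.2;18 3.4 -0.2 0 0 0 4.2;20 3.4 -0.2 0 0 0 4.2;21 3.4 -0.2 0 0 0 4.2;21 3.4 -0.2 0 0 0 4.2"

```text
t: 5.85
position: [540.4, -5.1, 39.4]
orientation: [-0.0, 0.708, 0.001, 0.706]
wrist_force: [-0.3, -0.3, -0.1]
width: 0.563
```

Run:
```python
from h import *
s=monitor.observe(); print(s['t'],s['position'],s['wrist_force'],s['width'])
a=snap('side')['image'][150:300,270:450]
cv2.imwrite('pics/j1.png',cv2.resize(a,(720,600),interpolation=cv2.INTER_CUBIC)[:,:,::-1])
```

```text
5.85 [540.39364163  -5.06562091  39.41944312] [-0.28081189 -0.29479669 -0.05663472] 0.5631995211798623
```

View pics/j1.png

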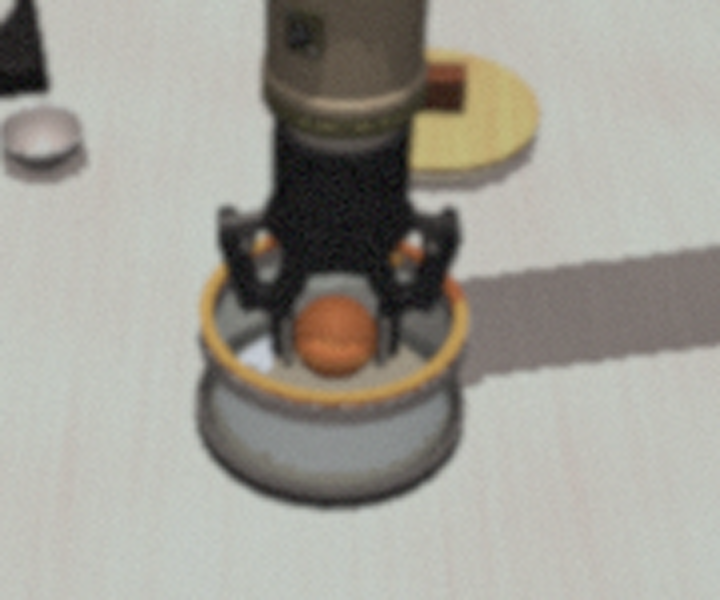

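The ball is in the jar mouth and the fingers clear the collar. Creeping down.

>>> play_rows:
  moves: "0.6 0 0 0 0 0 4.2;1.2 0 0 0 0 0 4.2;1.7 0 0 0 0 0 4.2;2.1 0 0 0 0 0 4.2;2.4 0 0 0 0 0 4.2;2.5 0 0 0 0 0 4.2;2.6 0 0 0 0 0 4.2;2.6 0 0 0 0 0 4.2"

```text
t: 6.57
position: [542.1, -6.0, 15.3]
orientation: [0.0, 0.707, -0.0, 0.707]
wrist_force: [-0.2, 0.3, -0.9]
width: 0.563
```

>>> play_rows:
  moves: "0.05 0 0 0 0 0 4.2;0.1 0 0 0 0 0 4.2;0.15 0 0 0 0 0 4.2;0.15 0 0 0 0 0 4.2"

```text
t: 6.9
position: [542.0, -6.0, 13.8]
orientation: [-0.0, 0.707, 0.0, 0.707]
wrist_force: [0.3, 0.4, 0.0]
width: 0.565
```

>>> play_rows:
  moves: "0.05 0 0 0 0 0 4.2;0.1 0 0 0 0 0 4.2;0.15 0 0 0 0 0 4.2;0.15 0 0 0 0 0 4.2"

```text
t: 7.23
position: [542.0, -6.0, 12.2]
orientation: [-0.0, 0.707, -0.0, 0.707]
wrist_force: [0.3, 0.6, 0.1]
width: 0.561
```

>>> play_rows:
  moves: "0.03 0 0 0 0 0 4.2;0.06 0 0 0 0 0 4.2;0.1 0 0 0 0 0 4.2;0.1 0 0 0 0 0 4.2"

```text
t: 7.57
position: [542.1, -6.0, 11.8]
orientation: [0.0, 0.707, -0.0, 0.707]
wrist_force: [-2.8, -0.1, 6.3]
width: 0.563
```

Contact at TCP z = 11.8 with 6 N, matching the 11.5 predicted. Releasing with a small opening.

>>> play_rows:
  moves: "-0.05 0 0 0 0 0 4.8;-0.05 0 0 0 0 0 5.2;-0.05 0 0 0 0 0 5.6;-0.05 0 0 0 0 0 6;-0.05 0 0 0 0 0 6.4;-0.05 0 0 0 0 0 6.4;-0.05 0 0 0 0 0 6.4;-0.05 0 0 0 0 0 6.4;-0.05 0 0 0 0 0 6.4"

```text
t: 8.32
position: [542.0, -6.0, 11.8]
orientation: [0.0, 0.707, 0.0, 0.707]
wrist_force: [-1.1, 0.0, 0.6]
width: 0.75
```

>>> play_rows:
  moves: "-0.5 0 0 0 0 0 6.4;-1.5 0 0 0 0 0 6.4;-3 0 0 0 0 0 6.4;-5 0 0 0 0 0 6.4;-7.5 0 0 0 0 0 6.4;-10.5 0 0 0 0 0 6.4;-13.5 0 0 0 0 0 6.4;-16 0 0 0 0 0 6.4;-18 -2 0 0 0 0 6.4;-20 -5 -1 0 0 0 6.4;-20 -8.2 -1.6 0 0 0 6.4;-20 -11.5 -2.4 0 0 0 6.4"

```text
t: 9.32
position: [518.5, -121.9, 214.6]
orientation: [-0.001, 0.706, 0.0, 0.709]
wrist_force: [0.7, 0.7, -0.1]
width: 0.75
```

>>> play_rows:
  moves: "0 -3.2 -0.9 0 0 0 8.5;0 -6.4 -1.8 0 0 0 8.5;0 -9.6 -2.7 0 0 0 8.5;0 -12.8 -3.6 0 0 0 8.5;0 -16 -4.5 0 0 0 8.5;0 -18.5 -5.2 0 0 0 8.5;0 -20 -5.6 0 0 0 8.5;0 -20 -5.6 0 0 0 8.5;0 -20 -5.6 0 0 0 8.5"

```text
t: 10.07
position: [461.7, -321.5, 212.6]
orientation: [0.001, 0.707, -0.001, 0.707]
wrist_force: [-0.0, 0.4, 0.0]
width: 1.002
```

Run:
```python
from h import *
import pickle
s=monitor.observe(); print(s['t'],s['position'],s['orientation'],s['wrist_force'],s['width'],s['joints'].round(2))
d=snap('wrist'); save(d,'w3.png'); pickle.dump(d,open('w3.pkl','wb'))
a=snap('side')['image'][180:290,300:410]
print('ok')
for x in blobs(snap('side'),(3,110,40),(18,255,255),60)[2]:
    if 310<x[2][0]<400 and 200<x[2][1]<290: print(x)
```

```text
10.0667 [ 461.73796858 -321.45030501  212.56867272] [ 5.78157027e-04  7.06837550e-01 -5.90634091e-04  7.07375427e-01] [-0.00094783  0.38898856  0.0396822 ] 1.0024073834310476 [ 0.35  0.2   0.21  1.67 -0.04  1.27  0.56]
ok
(43, [323, 208, 61, 19, 135], [353.2, 212.9])
(48, [321, 233, 58, 19, 305], [351.2, 243.3])
```

View pics/w3.png

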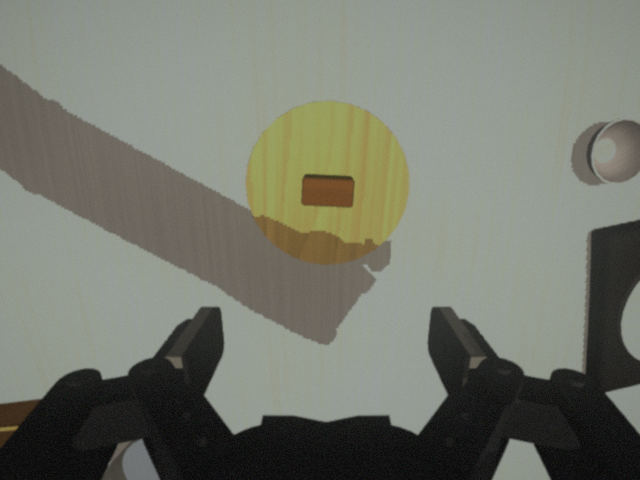

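The wrist picture shows the lid flange centred near (328,182), clear of everything. The top of the grip bar is at about (328,192), and the bar lies along world x, so the jaws can take its ends without turning.

Run:
```python
from h import *
import pickle; w=pickle.load(open('w3.pkl','rb'))
hsv=cv2.cvtColor(w['image'],cv2.COLOR_RGB2HSV)
g=hsv[165:220,290:366]; m=((g[:,:,0]<14)&(g[:,:,2]>45)&(g[:,:,1]>120)).astype(np.uint8)
c=max(cv2.findContours(m,0,cv2.CHAIN_APPROX_NONE)[0],key=cv2.contourArea); r=cv2.minAreaRect(c); print(r)
u,v=r[0][0]+290,r[0][1]+165
print(onz(w,u,v,54.5), [onz(w,p[0]+290,p[1]+165,54.5)[:2].round(1) for p in cv2.boxPoints(r)])
m=((hsv[:,:,0]<32)&(hsv[:,:,1]>90)).astype(np.uint8); m[280:]=0
c=max(cv2.findContours(m,0,cv2.CHAIN_APPROX_NONE)[0],key=cv2.contourArea); c=cv2.convexHull(c)
for z in (16,24.5,33):
    P=np.array([onz(w,*q[0],z)[:2] for q in c],np.float32); A=np.c_[2*P,np.ones(len(P))]; x=np.linalg.lstsq(A,(P**2).sum(1),rcond=None)[0]
    print(z,x[:2],np.sqrt(x[2]+x[0]**2+x[1]**2))
d=snap('side'); g=d['image'][160:185,360:395]; hs=cv2.cvtColor(g,cv2.COLOR_RGB2HSV)
m=((hs[:,:,2]<125)&(hs[:,:,1]>90)).astype(np.uint8); print(m)
for n,q in (('side',(378,168.5)),):
    print(tri([ray(w,u,v),ray(d,*q)]))
```

```text
((33.0, 35.5), (2.1213202476501465, 2.1213202476501465), 45.0)
[ 459.35256655 -301.52008592   54.5       ] [array([ 458.1, -301.5]), array([ 459.4, -300.2]), array([ 460.6, -301.5]), array([ 459.3, -302.8])]
16 [ 462.96762343 -296.03294794] 76.98736089630168
24.5 [ 462.92480177 -294.81341278] 75.06203483851661
33 [ 462.88192406 -293.59386413] 73.13671315018541
[[0 0 0 0 0 0 0 0 0 0 0 0 0 0 0 0 0 0 0 0 0 0 0 0 0 0 0 0 0 0 0 0 0 0 0]
 [0 0 0 0 0 0 0 0 0 0 0 0 0 0 0 0 0 0 0 0 0 0 0 0 0 0 0 0 0 0 0 0 0 0 0]
 [0 0 0 0 0 0 0 0 0 0 0 0 0 0 0 0 0 0 0 0 0 0 0 0 0 0 0 0 0 0 0 0 0 0 0]
 [0 0 0 0 0 0 0 0 1 1 1 0 0 0 1 1 1 1 0 1 0 0 0 0 0 0 0 0 0 0 0 0 0 0 0]
 [0 0 0 0 1 1 1 1 1 1 0 0 0 0 0 0 1 1 1 0 0 0 0 0 0 0 1 1 1 0 0 0 0 0 0]
 [0 0 0 1 0 0 0 0 0 0 0 1 1 1 0 1 1 1 1 1 1 1 1 1 1 1 1 1 1 1 1 1 0 0 0]
 [0 0 0 0 0 0 0 0 0 0 0 0 1 1 1 1 1 1 1 1 1 1 1 1 1 1 1 1 1 1 1 0 0 1 0]
 [0 0 0 0 0 0 0 0 0 0 0 0 1 1 1 1 1 1 1 1 1 1 1 1 1 1 1 1 0 1 0 0 0 0 0]
 [0 0 0 0 0 0 0 0 0 0 0 0 1 1 1 1 1 1 1 1 1 1 1 1 1 1 1 0 0 0 0 0 0 0 0]
 [0 0 0 0 0 0 0 0 0 0 0 1 1 1 1 1 1 1 1 1 1 1 1 1 1 1 0 0 0 0 0 0 0 0 0]
 [0 0 0
[... 508 characters left out ...]
0 0 0 0 0 0 0 0 0 0 1 1 1 1 1 1 1 1 1 1 1 1 1 1 1 0 0 0 0 0 0 0 0 0]
 [0 0 0 0 0 0 0 0 0 0 0 0 0 0 0 0 0 0 0 0 0 1 1 1 1 0 0 0 0 0 0 0 0 0 0]
 [0 0 0 0 0 0 0 0 0 0 0 0 0 0 0 0 0 0 0 0 0 0 0 0 0 0 0 0 0 0 0 0 0 0 0]
 [0 0 0 0 0 0 0 0 0 0 0 0 0 0 0 0 0 0 0 0 0 0 0 0 0 0 0 0 0 0 0 0 0 0 0]
 [0 0 0 0 0 0 0 0 0 0 0 0 0 0 0 0 0 0 0 0 0 0 0 0 0 0 0 0 0 0 0 0 0 0 0]
 [0 0 0 0 0 0 0 0 0 0 0 0 0 0 0 0 0 0 0 0 0 0 0 0 0 0 0 0 0 0 0 0 0 0 0]
 [0 0 0 0 0 0 0 0 0 0 0 0 0 0 0 0 0 0 0 0 0 0 0 0 0 0 0 0 0 0 0 0 0 0 0]
 [0 0 0 0 0 0 0 0 0 0 0 0 0 0 0 0 0 0 0 0 0 0 0 0 0 0 0 0 0 0 0 0 0 0 0]]
(array([ 461.1657666 , -303.84624338,   42.81699721]), [np.float64(1.8998299489548216), np.float64(1.899829948954798)])
```

Flange centre (462.9, -294.8), radius 75 mm against 76 given, which agrees with the earlier two-view estimate. I'll go down and grip the bar.

>>> play_rows:
  moves: "0 1.3 0 0 0 0 7;0 2.6 0.1 0 0 0 7;3 2.6 0.1 0 0 0 7;6 2.6 0.1 0 0 0 7;9 2.6 0.1 0 0 0 7;12 2.6 0.1 0 0 0 7;15 2.6 0.1 0 0 0 7;17 2.6 0.1 0 0 0 7;18.2 2.6 0.1 0 0 0 7;18.5 2.6 0.1 0 0 0 7;18.5 2.6 0.1 0 0 0 7;18.5 2.6 0.1 0 0 0 7"

```text
t: 11.27
position: [464.0, -295.0, 28.1]
orientation: [-0.0, 0.706, -0.0, 0.708]
wrist_force: [0.6, 0.8, -0.6]
width: 0.818
```

>>> play_rows:
  moves: "0 0 0 0 0 0 6;0 0 0 0 0 0 5;0 0 0 0 0 0 4;0 0 0 0 0 0 3.8;0 0 0 0 0 0 3.8;0 0 0 0 0 0 3.8;0 0 0 0 0 0 3.8"
  squeeze: 70

```text
t: 11.85
position: [463.7, -295.3, 28.3]
orientation: [0.0, 0.707, -0.0, 0.708]
wrist_force: [-2.3, 1.3, 9.4]
width: 0.499
```

>>> play_rows:
  moves: "-0.3 0 0 0 0 0 3.8;-0.8 0 0 0 0 0 3.8;-2 0 0 0 0 0 3.8;-4 0 0 0 0 0 3.8;-6 0 0 0 0 0 3.8;-8 0 0 0 0 0 3.8;-9 0 0 0 0 0 3.8;-9 0 0 0 0 0 3.8;-9 0 0 0 0 0 3.8"

```text
t: 12.6
position: [463.1, -295.0, 117.0]
orientation: [-0.0, 0.707, -0.0, 0.707]
wrist_force: [-0.8, 0.1, -2.8]
width: 0.504
```

Run:
```python
from h import *
s=monitor.observe(); print(s['t'],s['position'],s['orientation'],s['wrist_force'],s['torque'],s['width'])
d=snap('wrist'); save(d,'w4.png')
a=cv2.resize(snap('side')['image'][80:230,270:450],(576,480)); b=d['image']
cv2.imwrite('pics/l1.png',cv2.resize(np.hstack([a,b]),(800,316))[:,:,::-1])
```

```text
12.6 [ 463.08981848 -294.9760354   116.96547345] [-6.93206093e-05  7.06830041e-01 -7.08618285e-05  7.07383406e-01] [-0.7706965   0.11878324 -2.81408808] [-0.00768334 -0.01098742 -0.01413187] 0.504395617055711
```

View pics/l1.png

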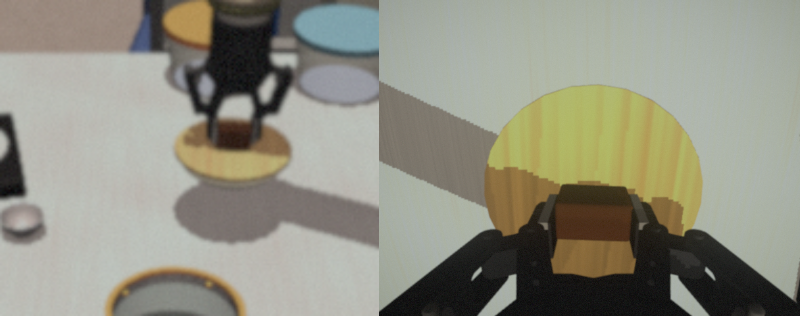

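Lid held and lifted, visibly level, with 2.8 N hanging on the wrist. Now its centre relative to the TCP.

```bash
cat > lid.py <<'E'
from h import *
def lidfit(w,z):
    hsv=cv2.cvtColor(w['image'],cv2.COLOR_RGB2HSV)
    m=((hsv[:,:,0]<34)&(hsv[:,:,1]>90)&(hsv[:,:,2]>120)).astype(np.uint8); m[250:]=0
    c=max(cv2.findContours(m,0,cv2.CHAIN_APPROX_NONE)[0],key=cv2.contourArea)[:,0]
    out=[(u,v) for u,v in c if v<245 and m[v-6:v+7,u-6:u+7].mean()<0.6]
    hull=cv2.convexHull(c)[:,0]; P=np.array([onz(w,*q,z)[:2] for q in hull if q[1]<235]); k=np.ones(len(P),bool)
    for _ in range(6):
        A=np.c_[2*P,np.ones(len(P))]; x=np.linalg.lstsq(A[k],(P[k]**2).sum(1),rcond=None)[0]
        r=np.sqrt(x[2]+x[0]**2+x[1]**2); e=abs(np.hypot(*(P-x[:2]).T)-r); k=e<max(.6,2*np.median(e))
    return x[:2].round(2),r.round(2),k.sum(),len(k),np.median(e).round(2)
E
python3 - <<'E'
from lid import *
s=monitor.observe(); d=snap('wrist'); print(s['position'])
for z in (108,113,118): print(z,lidfit(d,z))
E
```

```text
[ 462.33987377 -294.57793393  115.61651828]
108 (array([ 461.69, -295.9 ]), np.float64(77.49), np.int64(31), 31, np.float64(0.11))
113 (array([ 461.7 , -293.41]), np.float64(74.92), np.int64(31), 31, np.float64(0.11))
118 (array([ 461.72, -290.91]), np.float64(72.36), np.int64(31), 31, np.float64(0.1))
```

>>> play_rows:
  moves: "-1.5 0.8 0.2 0 0 0 3.8;-3.3 2.6 0.7 0 0 0 3.8;-3.3 5.4 1.5 0 0 0 3.8;-3.3 8.2 2.2 0 0 0 3.8;-3.3 11 3 0 0 0 3.8;-3.3 13.8 3.8 0 0 0 3.8;-3.3 16.6 4.5 0 0 0 3.8;-3.3 19.4 5.3 0 0 0 3.8;-3.3 22.2 6.1 0 0 0 3.8;-3.3 25 6.8 0 0 0 3.8;-3.3 27.3 7.5 0 0 0 3.8;-3.3 28.6 7.8 0 0 0 3.8"

```text
t: 13.75
position: [541.0, -5.3, 148.6]
orientation: [-0.001, 0.708, 0.002, 0.707]
wrist_force: [0.1, -0.6, -2.8]
width: 0.503
```

>>> play_rows:
  moves: "0 0.3 0.1 0 0 0 3.8;0.5 0.4 0.1 0 0 0 3.8;1 0.4 0.1 0 0 0 3.8;1.5 0.4 0.1 0 0 0 3.8;1.5 0.4 0.1 0 0 0 3.8;1.5 0.4 0.1 0 0 0 3.8"

```text
t: 14.25
position: [541.5, -6.0, 134.2]
orientation: [0.0, 0.707, -0.001, 0.707]
wrist_force: [-0.3, 0.6, -1.6]
width: 0.508
```

Run:
```python
from lid import *
s=monitor.observe(); d=snap('wrist'); print(s['t'],s['position'],s['wrist_force'])
for z in (126,129,132): print(z,lidfit(d,z))
b=snap('side'); c=snap('scene')
a1=cv2.resize(b['image'][150:290,270:440],(800//2,330)); a2=cv2.resize(c['image'][130:280,230:400],(400,353))[:330]
cv2.imwrite('pics/l2.png',np.hstack([a1,a2])[:,:,::-1])
```

```text
14.25 [541.54986721  -6.01519682 134.23249003] [-0.29704644  0.56839948 -1.60126951]
126 (array([541.01,  -6.42]), np.float64(76.92), np.int64(29), 30, np.float64(0.24))
129 (array([541.02,  -4.94]), np.float64(75.39), np.int64(29), 30, np.float64(0.24))
132 (array([541.03,  -3.34]), np.float64(73.8), np.int64(30), 30, np.float64(0.24))
```

View pics/l2.png

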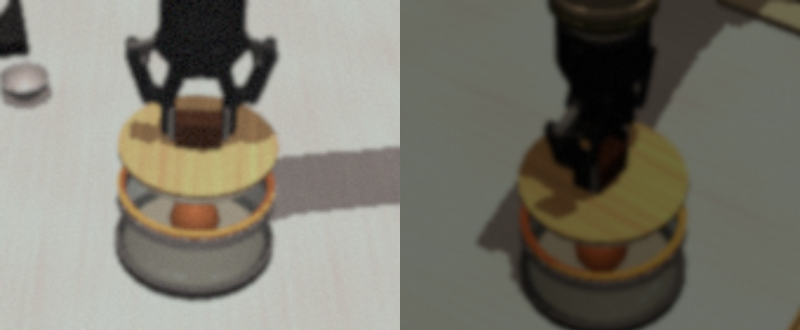

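Both views show the lid level and concentric over the mouth, with the bomb lying inside the jar. The fits agree to under 1 mm. Lowering to just above the catches.

>>> play_rows:
  moves: "0.8 0 0.05 0 0 0 3.8;1.6 0 0.05 0 0 0 3.8;2.3 0 0.05 0 0 0 3.8;2.8 0 0.05 0 0 0 3.8;3.1 0 0.05 0 0 0 3.8;3.2 0 0.05 0 0 0 3.8;3.2 0 0.05 0 0 0 3.8;3.2 0 0.05 0 0 0 3.8"
  squeeze: 90

```text
t: 15.07
position: [542.7, -5.0, 103.0]
orientation: [0.0, 0.707, 0.0, 0.707]
wrist_force: [-0.3, -0.1, -3.0]
width: 0.501
```

>>> play_rows:
  moves: "0.05 0 0 0 0 0 3.8;0.1 0 0 0 0 0 3.8;0.15 0 0 0 0 0 3.8;0.2 0 0 0 0 0 3.8;0.25 0 0 0 0 0 3.8;0.3 0 0 0 0 0 3.8;0.3 0 0 0 0 0 3.8"

```text
t: 15.65
position: [542.5, -5.0, 99.7]
orientation: [0.0, 0.707, 0.0, 0.707]
wrist_force: [-1.3, 0.1, -2.1]
width: 0.499
```

>>> play_rows:
  moves: "0.05 0 0 0 0 0 3.8;0.1 0 0 0 0 0 3.8;0.15 0 0 0 0 0 3.8;0.2 0 0 0 0 0 3.8;0.2 0 0 0 0 0 3.8"

```text
t: 16.07
position: [542.9, -5.0, 98.8]
orientation: [0.0, 0.707, -0.0, 0.707]
wrist_force: [-3.7, -0.7, 7.6]
width: 0.496
```

The catches are engaging, with about 10 N of push. Continuing.

>>> play_rows:
  moves: "0.05 0 0 0 0 0 3.8;0.1 0 0 0 0 0 3.8;0.15 0 0 0 0 0 3.8;0.15 0 0 0 0 0 3.8"

```text
t: 16.4
position: [543.5, -4.9, 98.2]
orientation: [0.0, 0.706, 0.0, 0.708]
wrist_force: [-5.1, 0.9, 12.3]
width: 0.497
```

>>> play_rows:
  moves: "0.05 0 0 0 0 0 3.8;0.1 0 0 0 0 0 3.8;0.15 0 0 0 0 0 3.8;0.2 0 0 0 0 0 3.8;0.2 0 0 0 0 0 3.8"

```text
t: 16.82
position: [544.4, -5.2, 96.4]
orientation: [0.0, 0.705, -0.0, 0.709]
wrist_force: [-0.6, -1.0, 8.1]
width: 0.498
```

>>> play_rows:
  moves: "0.05 0 0 0 0 0 3.8;0.1 0 0 0 0 0 3.8;0.15 0 0 0 0 0 3.8;0.2 0 0 0 0 0 3.8;0.2 0 0 0 0 0 3.8"

```text
t: 17.23
position: [541.9, -5.0, 91.2]
orientation: [-0.0, 0.708, 0.0, 0.707]
wrist_force: [2.4, 0.4, -9.2]
width: 0.501
```

It clicked: the catches now pull the lid down. Pressing on into the seal.

>>> play_rows:
  moves: "0.05 0 0 0 0 0 3.8;0.1 0 0 0 0 0 3.8;0.15 0 0 0 0 0 3.8;0.2 0 0 0 0 0 3.8;0.25 0 0 0 0 0 3.8;0.3 0 0 0 0 0 3.8;0.3 0 0 0 0 0 3.8;0.3 0 0 0 0 0 3.8"

```text
t: 17.9
position: [542.6, -5.0, 89.6]
orientation: [0.0, 0.707, -0.0, 0.707]
wrist_force: [-3.3, -0.3, 1.9]
width: 0.498
```

>>> play_rows:
  moves: "0.05 0 0 0 0 0 3.8;0.1 0 0 0 0 0 3.8;0.15 0 0 0 0 0 3.8;0.2 0 0 0 0 0 3.8;0.2 0 0 0 0 0 3.8;0.2 0 0 0 0 0 3.8"

```text
t: 18.4
position: [542.6, -5.0, 87.9]
orientation: [0.0, 0.707, 0.0, 0.707]
wrist_force: [-6.3, -0.0, 9.2]
width: 0.496
```

>>> play_rows:
  moves: "0.05 0 -0.03 0 0 0 3.8;0.1 0 -0.05 0 0 0 3.8;0.1 0 -0.05 0 0 0 3.8;0.1 0 -0.05 0 0 0 3.8;0.1 0 -0.05 0 0 0 3.8;0.1 0 -0.05 0 0 0 3.8"

```text
t: 18.9
position: [542.6, -5.0, 87.4]
orientation: [0.0, 0.707, -0.0, 0.708]
wrist_force: [-4.8, -0.1, 11.0]
width: 0.5
```

Run:
```python
from lid import *
s=monitor.observe(); d=snap('wrist'); print(s['t'],s['position'],s['orientation'],s['wrist_force'],s['width'])
for z in (81,83.5,86): print(z,lidfit(d,z))
b=snap('side'); c=snap('scene')
a1=cv2.resize(b['image'][160:290,270:440],(400,306)); a2=cv2.resize(c['image'][150:280,230:400],(400,306))
cv2.imwrite('pics/f1.png',np.hstack([a1,a2])[:,:,::-1])
```

```text
18.9 [542.56170606  -4.99426351  87.36957906] [ 5.37208774e-05  7.06638189e-01 -1.82057196e-05  7.07575060e-01] [-4.77719526 -0.12294992 11.00521658] 0.4998412306193164
81 (array([541.48,  -3.95]), np.float64(75.99), np.int64(28), 28, np.float64(0.1))
83.5 (array([541.48,  -2.73]), np.float64(74.72), np.int64(28), 28, np.float64(0.1))
86 (array([541.49,  -1.51]), np.float64(73.45), np.int64(28), 28, np.float64(0.1))
```

View pics/f1.png

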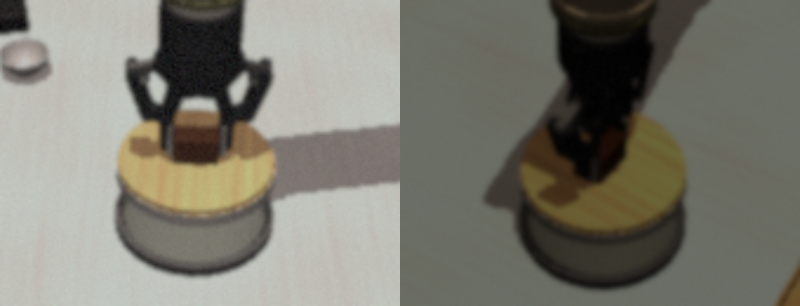

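The lid sits flush and level, with no orange seal visible. One short hold to confirm it is steady before handing in.

>>> play_rows:
  moves: "0 0 0 0 0 0 3.8;0 0 0 0 0 0 3.8;0 0 0 0 0 0 3.8;0 0 0 0 0 0 3.8;0 0 0 0 0 0 3.8;0 0 0 0 0 0 3.8"

```text
t: 19.55
position: [542.6, -5.0, 87.4]
orientation: [0.0, 0.707, -0.0, 0.708]
wrist_force: [-4.3, -0.6, 10.6]
width: 0.496
```

```bash
python3 -c "
from cell import monitor,robot
s=monitor.observe(); print(s['t'],s['position'],s['wrist_force'],s['width']); print(robot.finish_job())"
```

```text
19.55 [542.57127366  -4.98182274  87.37340226] [-4.29816058 -0.55596196 10.64061234] 0.49584149826741697
the job is handed in; nothing more can be done
None
```

The orange bath bomb is on the canister floor and the lid is clicked home, with the gripper still holding its bar and pressing. I handed the job in at about 19.6 s; no verdict is reported.

- **Bomb:** I lowered it in small steps until it touched the floor with about 6 N, then released it. The camera pictures just before closing the lid showed it lying in the jar. Its height and distance from the centre after release were not measured.
- **Lid:** The push peaked at about 15 N, then the force reversed as the catches pulled the lid in.
- **Last checks:**
  - Steady push of about 13.5 N, lid weight included, which puts the seal at about 3.3 mm of its 4 mm.
  - The seal depth and flange height (about 1 mm above the collar) are worked out from force and arm position, not measured directly.
  - The lid's centre is within about 1 mm of the jar's axis, and both outside views show it level.
- **What disagreed:**
  - A sideways force of about 4 N on the wrist remained.
  - The wrist picture's circle fit put the lid about 2 mm lower than the arm's position did.
  - An early fit of the orange bomb in the scene picture was wrong, so I used the side and wrist views instead.
- **Other objects:** The arm came near neither the bottle nor the mould, and the pictures showed no contact with the other bombs. I did not re-measure any of them at the end.

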